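# Clamp a tray of loose stir bars on the rocker

### The job

Slide the rocker's clamp all the way back to make room. Then carry the open steel tray of loose stir bars level to the rocker, set it down gently on the mat midway across, lengthwise between the fixed stop and the clamp, and let go. Finally slide the clamp up until the tray is held snugly against the stop, with every stir bar still in the tray and without disturbing the culture dish and forceps that lie near it.

Things in the scene. Friction and masses are not known exactly. Their poses are not given: they have to be found in the camera images.
- rocker: Laboratory rocker fixed on the bench, left or right, yaw within 0.3 rad; its platform stays level. Pale housing 190 (x) x 210 (y), platform 180 (x) x 270 (y) with a black rubber mat whose top is 110 above the bench. Origin: centre of its underside; z up. A tray is clamped lengthwise along its y axis, between a fixed stop bar at the -y end and a sliding clamp at the +y end.
- stop_face (a point): Middle of the fixed stop's inner face (it looks to rocker +y), at mat height: rocker x 0, y -75, z 110. The stop is an aluminium bar 70 long along x, 12 thick, 18 high above the mat. Axes as the rocker's.
- clamp (a joint): Travel of the sliding clamp in m, 0 to 0.09. 0 = all the way back, inner face at rocker y +85 mm, 160 mm from the stop's face; it grows as the clamp slides to the stop (rocker -y): gap = 160 mm - travel, so the 120 mm tray is snug at 0.040. Starts at 0.055 to 0.085, too narrow for the tray. About 1.5 N of friction; stays where it is left.
- clamp_knob (a point): Grip point, mid-width of the clamp's white upright tab, 40 above the mat (150 above the bench), at rocker x 0, y 113 mm - travel. Tab: 22 along rocker x, 12 along y, top 54 above the mat; it stands behind the clamp's aluminium bar (70 along x, 12 along y, 18 high) on a foot 8 high. The clamp's inner face is 28 mm from this point towards the stop. Axes as the rocker's.
- tray: Open shallow steel tray on the bench, on the side away from the rocker, yaw within 0.6 rad. 52 wide (x), 120 long (y), 24 high, walls 3 thick, inner floor 12 above its underside; 120 to 195 g, centre of mass in the middle; ends alike. Origin: centre of its underside; z up. Can be gripped across its 52 mm width at mid-length, fingers outside the long walls.
- bar1: Loose white magnetic stir bar in the tray, a round-ended rod 9 in diameter, 30 long along its x, about 10 g; it rolls freely. Origin: its centre.
- bar2: Loose white magnetic stir bar in the tray, a round-ended rod 9 in diameter, 25 long along its x, about 10 g; it rolls freely. Origin: its centre.
- bar3: Loose white magnetic stir bar in the tray, a round-ended rod 9 in diameter, 30 long along its x, about 10 g; it rolls freely. Origin: its centre.
- bar4: Loose white magnetic stir bar in the tray, a round-ended rod 9 in diameter, 25 long along its x, about 10 g; it rolls freely. Origin: its centre.
- petri: Bystander, to be left alone: clear closed culture dish, 90 across, 16 high. Origin: centre of its underside.
- forceps: Bystander, to be left alone: steel forceps lying flat, 120 long, 6 high. Origin: centre of its underside.

How it is judged:
By the outcome, as a careful person would: the job done as asked, in the order asked, and still so for the second after the job is handed in, with the robot touching nothing.
It also fails if it takes over 72 s, if anything falls off the work surface, if the arm or the gripper's body presses on something with over 40 N, if the wrist force passes 120 N, or if a joint passes its speed limit or range.

### The arm

A 6-joint arm with a two-finger parallel gripper is mounted at the origin on the work surface. World frame = base frame: x ahead of the robot, y to its left, z up, the work surface at z = 0. Lengths are in m, angles in rad, forces in N, time in s.
With the tool pointing down it reaches from about 0.3 to 0.75 m from the base axis. Payload 8.5 kg.
Tool frame: the origin (TCP) lies between the finger pads; the fingertips stand 17 mm ahead of it and the grasp point (between the pads) lies 2 mm behind it (nose_length is the distance from the TCP to the fingertips, in m); z points along the fingers, x is the direction in which the jaws open and shut, and the axes are right-handed (so a half turn about z gives the same grasp; the last joint's range is limited). The gripper opens to 85 mm and grips with 20 to 120 N. Pads are 22 mm wide; open, the fingers measure 114 mm over their backs; the gripper's body (76 mm by 85 mm) begins 54 mm behind the grasp point. The pads swing forward as they close: fully open they stand 13 mm farther back than shut.
Start: joints at [1.07, 0.381, 1.297, -0, 1.464, -0.215], TCP at [0.155, 0.528, 0.248] pointing down, gripper open.
Joint ranges: [-3.11, 3.11], [-0.89, 2.33], [0.22, 2.48], [-1.42, 4.56], [0.17, 2.85], [-2.88, 2.88]. Speed limits (rad/s): [2.39, 2.39, 3.14, 3.14, 3.14, 3.14].

### API

Orientations are given as [roll, pitch, yaw] about the fixed x, y, z axes, in that order (R = Rz(yaw) Ry(pitch) Rx(roll)).
In Python, from plant import * gives the robot as it stands. The module is installed in compiled form; this text tells all that it offers.
- The arm moves only by the tool drive_tool, never from a script. Its argument "targets" is text: rows parted by semicolons, each of 7 numbers parted by spaces: the turn, a rotation vector about the tool's x, y, z in degrees, then the shift along the tool's x, y, z in mm, then the finger opening in mm, from 0 to 85.4. In form: wx wy wz x y z jaw; .... A call has exactly 8 rows; each row shifts and turns the pose as measured when the row begins, along the tool's axes as they then stand; what a row does not reach is not made up. A row lasts 1/10 s, in which the tool goes at most 50 mm and 8.59 degrees, less where a joint would pass 70% of its speed; a pose out of reach is approached as far as the arm can. A call is refused whole if a number of a shift passes 50 or a number of a turn 8.59, either way. A call with a gripper value outside its range is refused whole. The fingers move at their own pace and stop on an object; "force" is the grip in N (left out, the last holds). Time passes only in rows, so rows that do not move let the fingers close, or fill a call up. It gives the time, the measured TCP pose, the force and the opening at its end, in the units of the state.
- read_state(): the state, without advancing time (a new reading comes with each control period).
- capture(name): name is "scene" or "top" or "wrist"; returns the picture (400x640x3 uint8, red, green, blue); there is no depth.
- camera_model(name): a dict with "fx", "fy", "cx", "cy" (pixels), "view" (4x4, takes a point from world to camera coordinates). Camera axes: x right, y down, z forward; pixel columns grow to the right and rows downward; lengths in m; the calibration is good to about 2 mm. A picture is of the moment at which its call begins: read the wrist's pose just before it. camera_model takes no time and is no camera call; for the wrist camera it gives the pose at the moment of the call.
- job_done(): hands the job in, once; it reports no verdict.
The state is a dict: "time": time; "joint_positions": joint angles; "dq": joint speeds; "tau": joint torques, N m; "position": TCP position; "orientation": TCP orientation; "contact_force": force on the tool from outside, world axes, zero at the start; "torque": the same for the moment, N m; "opening": finger opening in m.
Only numpy, scipy, OpenCV 4.12 (cv2) and the standard library are available. Lean on these libraries where they do the work, as an engineer would, in place of code of your own. Each camera call takes 0.05 s, during which the arm holds its last target.

## Working session

There is one attempt and no reset: what is moved stays moved. The work goes in short steps, Python scripts to look and compute and a tool call to move; the robot and the scene stay as the last step left them, time stands still between calls to the robot, and variables do not carry over. Pictures are saved under pics/ and viewed, and the job is handed in when it is done.

Besides the shell and the picture viewer there is one more tool, called after "Emit:" as name(argument=value, ...) on one line, values as JSON. drive_tool: Moves the arm, as the interface text tells. Its arguments: {"type":"object","properties":{"targets":{"type":"string"},"force":{"type":"number"}},"required":["targets"]}

```bash
mkdir -p pics
python3 - <<'E'
from plant import *
import cv2
s=read_state(); print(s)
for n in ("scene","top","wrist"):
    m=camera_model(n); print(n,m)
    cv2.imwrite(f"pics/{n}0.png",capture(n)[:,:,::-1])
E
```

```text
{'time': 0.0, 'joint_positions': array([ 1.06970424e+00,  3.81241901e-01,  1.29828406e+00,  1.37622560e-06,
        1.46363250e+00, -2.15302712e-01]), 'dq': array([ 1.25314761e-03, -1.51587033e-03, -7.99970784e-05, -5.61422782e-04,
       -1.29973382e-04, -7.46253167e-04]), 'tau': array([-4.07350910e-05, -4.48459232e+01, -2.31280392e+01, -2.46772970e-04,
        4.68905579e-03, -7.02468228e-06]), 'position': array([0.15491878, 0.52743917, 0.24767927]), 'orientation': array([-3.14125679e+00,  1.52936530e-03,  1.28500706e+00]), 'contact_force': array([ 1.32371198,  0.07631118, -0.14708535]), 'torque': array([-0.02914187,  0.01209816,  0.0057726 ]), 'opening': 0.0855092225920143}
scene {'fx': 407.2878391052717, 'fy': 407.2878391052717, 'cx': 321.5041418276653, 'cy': 199.28956201655282, 'view': array([[ 0.60925962,  0.79276296,  0.01815497, -0.33030878],
       [ 0.55301507, -0.40837572, -0.72622558, -0.21082229],
       [-0.5683107 ,  0.45249989, -0.6872167 ,  1.14292028],
       [ 0.        ,  0.        ,  0.        ,  1.        ]])}
top {'fx': 426.2207612427926, 'fy': 426.2207612427926, 'cx': 321.6858342298946, 'cy': 198.37856828580973, 'view': array([[-0.01466275, -0.99985685, -0.00844299,  0.00587823],
       [-0.98805204,  0.01578421, -0.15331022,  0.56238624],
       [ 0.15342154,  0.00609416, -0.98814204,  0.89464076],
       [ 0.        ,  0.        ,  0.        ,  1.        ]])}
wrist {'fx': 315.03419214598006, 'fy': 315.03419214598006, 'cx': 318.12847716018314, 'cy': 200.39825073314526, 'view': array([[ 2.82013388e-01,  9.59410156e-01, -7.74997980e-04,
        -5.49314758e-01],
       [ 9.10476068e-01, -2.67374618e-01,  3.15506171e-01,
        -4.08134373e-02],
       [ 3.02492610e-01, -8.96825814e-02, -9.48923208e-01,
         3.81804188e-01],
       [ 0.00000000e+00,  0.00000000e+00,  0.00000000e+00,
         1.00000000e+00]])}
```

View pics/scene0.png

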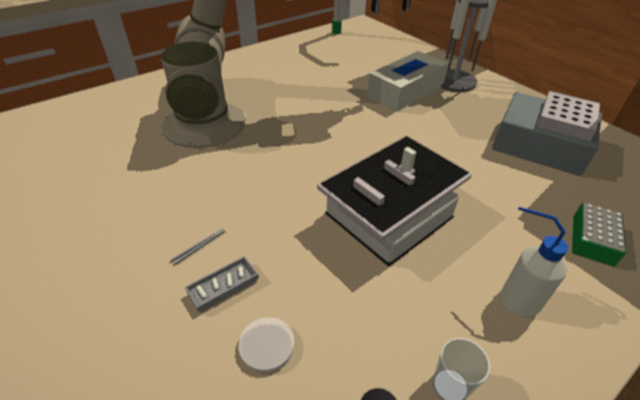

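View pics/top0.png

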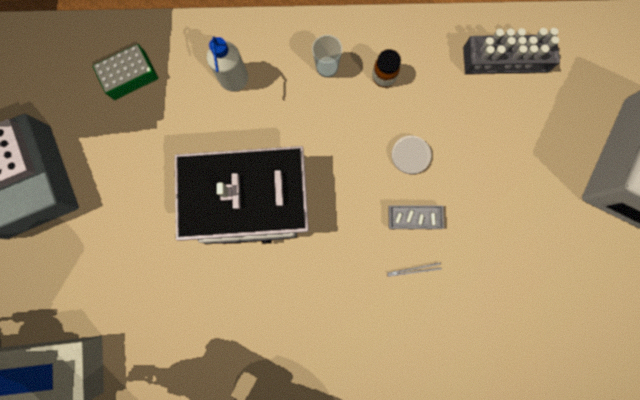

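View pics/wrist0.png

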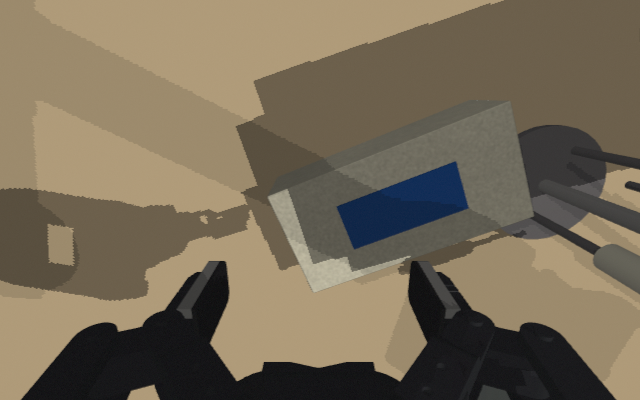

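The scene view shows the rocker with its clamp and stop at about (400,185), the tray at (222,284), the dish at (266,345) and the forceps at (198,246). In the top view the rocker is at about (240,195), with the clamp tab at (221,188) and the stop at (279,188). The tray is at (417,217), the dish at (411,155) and the forceps at (414,269).

```bash
cat > h.py <<'E'
import numpy as np, cv2
def ray(m,u,v,z):
    V=m["view"];R=V[:3,:3];t=V[:3,3];c=-R.T@t
    uv=np.atleast_2d(np.c_[u,v]).astype(float)
    d=np.c_[(uv[:,0]-m["cx"])/m["fx"],(uv[:,1]-m["cy"])/m["fy"],np.ones(len(uv))]@R
    return c+d*((z-c[2])/d[:,2])[:,None]
def proj(m,P):
    P=np.atleast_2d(P);V=m["view"];q=P@V[:3,:3].T+V[:3,3]
    return np.c_[m["fx"]*q[:,0]/q[:,2]+m["cx"],m["fy"]*q[:,1]/q[:,2]+m["cy"]]
E
python3 - <<'E'
import cv2
im=cv2.imread("pics/top0.png")
a=cv2.resize(im[135:255,165:320],None,fx=5,fy=5,interpolation=cv2.INTER_CUBIC)
b=cv2.resize(im[125:285,370:460],None,fx=3.75,fy=3.75,interpolation=cv2.INTER_CUBIC)
cv2.imwrite("pics/za.png",a);cv2.imwrite("pics/zb.png",b)
E
```

```text
(no output)
```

View pics/za.png

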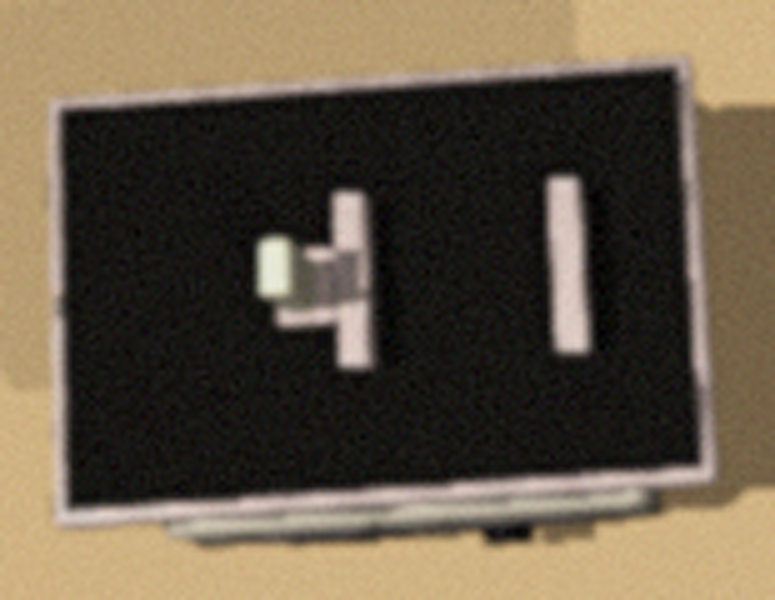

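View pics/zb.png

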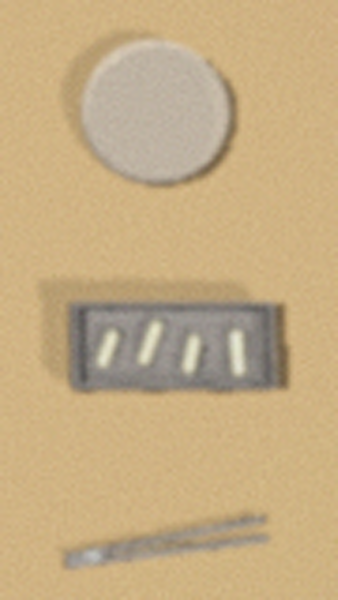

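The crops are clear: the mat quad, the stop bar, the clamp bar, its greenish-white tab, and the grey tray with four bars. I'll measure them now.

```bash
cat > meas.py <<'E'
import numpy as np, cv2, sys
from h import *
def quad(mask,off=(0,0)):
    cs,_=cv2.findContours(mask,cv2.RETR_EXTERNAL,cv2.CHAIN_APPROX_NONE)
    return max(cs,key=cv2.contourArea)
def rectz(m,c,z,s,o):
    c=c.reshape(-1,2).astype(float)
    P=ray(m,(c[:,0]+.5)/s-.5+o[0],(c[:,1]+.5)/s-.5+o[1],z)
    (cx,cy),(w,h),a=cv2.minAreaRect((P[:,:2]*1000).astype(np.float32))
    if w<h: w,h,a=h,w,a+90
    return cx,cy,w,h,(a-90+90)%180-90
E
python3 - <<'E'
from plant import camera_model
from meas import *
m=camera_model("top")
im=cv2.imread("pics/top0.png"); s=5
def crop(x0,x1,y0,y1): return cv2.GaussianBlur(cv2.resize(im[y0:y1,x0:x1],None,fx=s,fy=s,interpolation=cv2.INTER_CUBIC),(0,0),2),(x0,y0)
a,o=crop(165,320,135,255)
g=a.max(2)
M=cv2.morphologyEx((g<90).astype(np.uint8),cv2.MORPH_CLOSE,np.ones((25,25)))
M[520:]=0
M=cv2.morphologyEx((g<90).astype(np.uint8),cv2.MORPH_OPEN,np.ones((15,15)))
c=quad(M); print("mat inner",rectz(m,c,.110,s,o), cv2.boundingRect(c))
P=(a.min(2)>110).astype(np.uint8)
n,l,st,ce=cv2.connectedComponentsWithStats(P)
for i in range(1,n):
    if st[i,4]>800:
        c=quad((l==i).astype(np.uint8)); print(st[i],ce[i]/s+o, a[l==i].mean(0).round(), "z128",np.round(rectz(m,c,.128,s,o),3),"z164",np.round(rectz(m,c,.164,s,o),3))
hsv=cv2.cvtColor(a,cv2.COLOR_BGR2HSV)
T=((a[:,:,1].astype(int)>a[:,:,2]+1)&(g>150)).astype(np.uint8);T[:, :200]=0;T[:,330:]=0;T[:200]=0;T[330:]=0
T=cv2.morphologyEx(T,cv2.MORPH_OPEN,np.ones((5,5)))
c=quad(T);print("tab",cv2.boundingRect(c),rectz(m,c,.164,s,o))
b,o=crop(370,460,125,285)
h=cv2.cvtColor(b,cv2.COLOR_BGR2HSV)
S=(h[:,:,1]<70).astype(np.uint8)
S=cv2.morphologyEx(S,cv2.MORPH_OPEN,np.ones((3,3)))
n,l,st,ce=cv2.connectedComponentsWithStats(S)
for i in range(1,n):
    if st[i,4]>500:
        c=quad((l==i).astype(np.uint8)); print(st[i],np.round(rectz(m,c,.016,s,o),2),"z24",np.round(rectz(m,c,.024,s,o),2))
E
```

```text
mat inner (568.7406005859375, 164.32281494140625, 257.84368896484375, 166.17408752441406, 3.106658458709717) (62, 69, 638, 437)
[     0      0    775    600 169912] [233.65668817 196.50584538] [129. 166. 191.] z128 [562.613 160.145 318.246 244.046  -0.851] z164 [556.454 152.939 304.644 233.616  -0.851]
[ 548  177   41  176 5534] [278.45178894 188.1426816 ] [171. 177. 195.] z128 [572.971  84.244  71.992  13.786 -86.937] z164 [566.369  80.282  68.915  13.197 -86.937]
[ 305  192   63  100 2799] [234.18306538 182.30675241] [154. 161. 178.] z128 [584.824 171.084  35.225  28.596  63.674] z164 [577.715 163.41   33.72   27.374  63.674]
[ 258  237   35   61 1936] [219.92654959 188.55475207] [178. 198. 197.] z128 [573.675 201.776  24.73   13.695 -88.663] z164 [567.043 192.791  23.673  13.11  -88.663]
[ 277  297   94   70 3177] [232.56713881 200.30594901] [162. 169. 186.] z128 [546.111 181.799  36.65   28.087   3.056] z164 [540.656 173.667  35.084  26.886   3.056]
tab (259, 245, 25, 41) (567.9124755859375, 194.35536193847656, 15.87879467010498, 9.250904083251953, -88.66672253608704)
[  108    52   200   194 30310] [ 665.97 -209.34   91.45   90.69   57.89] z24 [ 663.89 -207.65   90.68   89.93   57.89]
[   92   400   280   121 32758] [ 521.97 -213.47  124.57   54.19   -0.88] z24 [ 521.1  -211.75  123.52   53.74   -0.88]
[  87  688  270   71 6714] [ 403.69 -203.1   119.54   16.16    8.47] z24 [ 403.81 -201.47  118.54   16.03    8.47]
```

```bash
cat > plan.py <<'E'
import numpy as np, sys
from scipy.spatial.transform import Rotation as R
from plant import *
def go(x,y,z,yawdeg,n,jaw,ramp=False):
    """rows (tool axes) to reach x,y,z mm, tool down with yaw; n rows"""
    s=read_state(); p=s["position"]*1000; r=R.from_euler("xyz",s["orientation"])
    T=np.array([x,y,z]); q=R.from_euler("xyz",[180,0,yawdeg],degrees=True)
    dv=(r.inv()*q).as_rotvec(degrees=True)
    w=np.ones(n)
    if ramp: w=np.minimum(np.arange(1,n+1),np.arange(n,0,-1)).clip(0,4).astype(float)
    f=w/w.sum(); c=0
    print("t",round(s["time"],2),"pos",p.round(1),"rpy",np.degrees(s["orientation"]).round(2),"F",s["contact_force"].round(1),"open",round(s["opening"]*1000,1))
    for i in range(n):
        rr=r*R.from_rotvec(dv*c,degrees=True)
        d=rr.inv().apply((T-p)*f[i]); c+=f[i]
        print(*(dv*f[i]).round(2),*d.round(1),jaw,sep=" ",end=";\n")
if __name__=="__main__":
    a=[float(v) for v in sys.argv[1:]]
    go(*a[:4],int(a[4]),a[5],len(a)>6)
E
python3 plan.py 567 193 240 3.1 14 60
```

```text
t 0.15 pos [155.  527.5 247.9] rpy [-1.7999e+02  6.0000e-02  7.3620e+01] F [-0.7  0.9 -0.7] open 85.8
0.0 0.0 5.04 -14.6 35.0 0.6 60.0;
0.0 0.0 5.04 -11.5 36.1 0.6 60.0;
0.0 0.0 5.04 -8.3 37.0 0.6 60.0;
0.0 0.0 5.04 -5.0 37.6 0.6 60.0;
0.0 0.0 5.04 -1.7 37.9 0.6 60.0;
0.0 0.0 5.04 1.6 37.9 0.6 60.0;
0.0 0.0 5.04 5.0 37.6 0.6 60.0;
0.0 0.0 5.04 8.2 37.0 0.6 60.0;
0.0 0.0 5.04 11.5 36.1 0.6 60.0;
0.0 0.0 5.04 14.6 35.0 0.6 60.0;
0.0 0.0 5.04 17.6 33.6 0.6 60.0;
0.0 0.0 5.04 20.5 31.9 0.6 60.0;
0.0 0.0 5.04 23.2 30.0 0.6 60.0;
0.0 0.0 5.04 25.8 27.8 0.6 60.0;
```

Emit:
drive_tool(targets="0 0 5 -14.6 35 0.6 60; 0 0 5 -11.5 36 0.6 60; 0 0 5 -8.3 37 0.6 60; 0 0 5 -5 37.6 0.6 60; 0 0 5 -1.7 38 0.6 60; 0 0 5 1.6 38 0.6 60; 0 0 5 5 37.6 0.6 60; 0 0 5 8.2 37 0.6 60", force=25)

```text
time: 0.95
position: [0.3937, 0.3295, 0.2409]
orientation: [3.141, 0.004, 0.568]
contact_force: [1.1, 0.3, -0.2]
opening: 0.06
```

```bash
python3 plan.py 567 193 240 3.1 8 60
```

```text
t 0.95 pos [393.7 329.5 240.9] rpy [179.99   0.25  32.56] F [ 1.1  0.3 -0.2] open 60.0
0.01 0.03 3.68 9.1 26.0 0.1 60.0;
0.01 0.03 3.68 10.7 25.4 0.1 60.0;
0.01 0.03 3.68 12.3 24.7 0.1 60.0;
0.01 0.03 3.68 13.9 23.8 0.1 60.0;
0.01 0.03 3.68 15.4 22.9 0.1 60.0;
0.01 0.03 3.68 16.8 21.8 0.1 60.0;
0.01 0.03 3.68 18.2 20.7 0.1 60.0;
0.01 0.03 3.68 19.5 19.5 0.1 60.0;
```

Emit:
drive_tool(targets="0 0 4 11 32 0 60; 0 0 4 13 30 0 60; 0 0 4 15 29 0 60; 0 0 4 16 27 0 60; 0 0 4 17 25 0 60; 0 0 4 17 20 0 60; 0 0 3 12 13 0 60; 0 0 2 8 8 0 60")

```text
time: 1.75
position: [0.5697, 0.1836, 0.2379]
orientation: [3.138, 0.008, 0.034]
contact_force: [-0.3, -0.0, 0.4]
opening: 0.0599
```

```bash
python3 plan.py 567 193 240 3.1 4 60
python3 - <<'E'
from plant import *
import cv2
import numpy as np
m=camera_model("wrist"); np.savez("w1.npz",**m)
cv2.imwrite("pics/w1.png",capture("wrist")[:,:,::-1])
E
```

```text
t 1.75 pos [569.7 183.6 237.9] rpy [179.8    0.48   1.94] F [-0.3 -0.   0.4] open 59.9
0.05 0.12 -0.29 -0.6 -2.4 -0.5 60.0;
0.05 0.12 -0.29 -0.6 -2.4 -0.5 60.0;
0.05 0.12 -0.29 -0.6 -2.4 -0.5 60.0;
0.05 0.12 -0.29 -0.6 -2.4 -0.5 60.0;
```

View pics/w1.png

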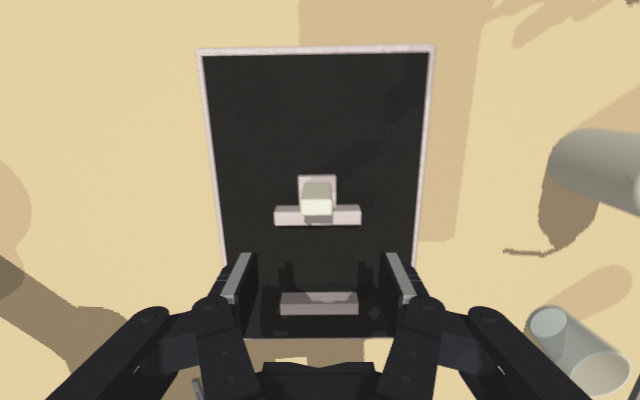

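The wrist view shows the clamp tab at about (317,200), in front of the clamp bar at (317,215), and the stop at (319,303). I'll cross-check the positions from this view.

Run:
```python
import numpy as np,cv2
from h import *
m=dict(np.load("w1.npz")); print("cam",-m["view"][:3,:3].T@m["view"][:3,3])
yaw=np.radians(3.1); O=np.array([.5687,.1645,0]); 
X=np.array([np.cos(yaw),np.sin(yaw),0]);Y=np.array([-np.sin(yaw),np.cos(yaw),0])
im=cv2.imread("pics/w1.png"); a=im[150:350,180:460]
def W(x,y,z): return O+X*x/1e3+Y*y/1e3+[0,0,z/1e3]
pts=[(sx,sy,110) for sx,sy in ((-90,-135),(90,-135),(90,135),(-90,135))]
for t in (85,):
    pts+=[(sx,113-t+sy,164) for sx in(-11,11) for sy in (-6,6)]+[(sx,85-t,128) for sx in (-35,35)]
pts+=[(sx,sy,128) for sx in (-35,35) for sy in (-75,-87)]
k=3
b=cv2.resize(a,None,fx=2.8,fy=2.8)
for p in pts:
    u,v=proj(m,W(*p))[0]; print(p,u.round(1),v.round(1))
    cv2.circle(b,(int((u-180)*2.8),int((v-150)*2.8)),3,(0,0,255),-1)
cv2.imwrite("pics/w1o.png",b)
```

```text
cam [0.56742262 0.26505647 0.36453298]
(-90, -135, 110) 231.6 342.9
(90, -135, 110) 410.9 341.0
(90, 135, 110) 438.1 41.9
(-90, 135, 110) 192.0 47.7
(-11, 22, 164) 300.7 216.1
(-11, 34, 164) 300.0 199.4
(11, 22, 164) 332.9 215.6
(11, 34, 164) 332.8 198.9
(-35, 0, 128) 275.0 225.6
(35, 0, 128) 361.0 224.2
(-35, -75, 128) 280.4 303.2
(-35, -87, 128) 281.2 314.4
(35, -75, 128) 359.1 302.3
(35, -87, 128) 358.8 313.5
```

View pics/w1o.png

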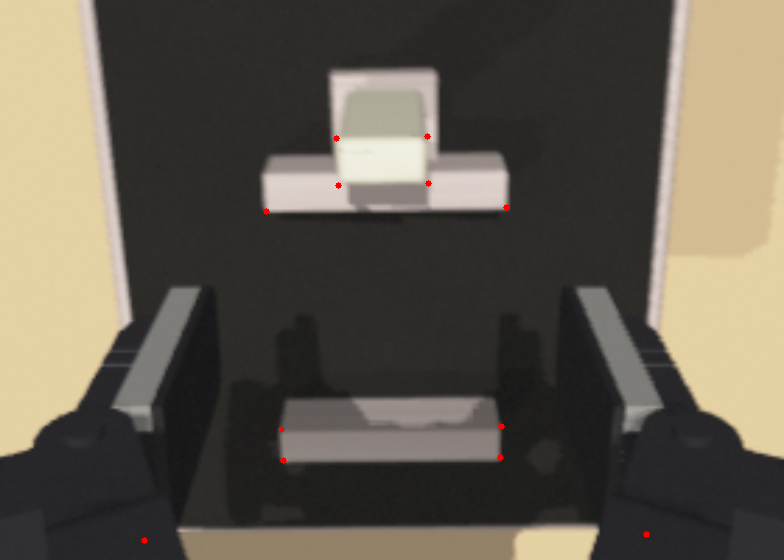

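The overlay agrees to about 1 mm, with travel at about 0.0845. Next I align over the tab and lower.

Emit:
drive_tool(targets="0 0 -0.5 -1 -5 0 60; 0 0 -0.5 -1 -3 5 60; 0 0 0 0 0 10 60; 0 0 0 0 0 15 50; 0 0 0 0 0 15 50; 0 0 0 0 0 15 50; 0 0 0 0 0 10 50; 0 0 0 0 0 0 50")

```text
time: 2.6
position: [0.5623, 0.1959, 0.1621]
orientation: [3.138, 0.011, 0.062]
contact_force: [-0.8, 0.2, -0.3]
opening: 0.0501
```

```bash
python3 plan.py 567 192.8 150 2.9 4 40
```

```text
t 2.6 pos [562.3 195.9 162.1] rpy [179.82   0.65   3.55] F [-0.8  0.2 -0.3] open 50.1
0.05 0.16 0.16 1.2 0.8 3.0 40.0;
0.05 0.16 0.16 1.1 0.8 3.0 40.0;
0.05 0.16 0.16 1.1 0.8 3.0 40.0;
0.05 0.16 0.16 1.1 0.8 3.0 40.0;
```

Emit:
drive_tool(targets="0 0.3 0.2 2.5 2 4 50; 0 0.3 0.2 2 1 4 50; 0 0 0 0.5 0 3 50; 0 0 0 0 0 0 40; 0 0 0 0 0 0 20; 0 0 0 0 0 0 10; 0 0 0 0 0 0 10; 0 0 0 0 0 0 10", force=20)

```text
time: 3.4
position: [0.5666, 0.1934, 0.152]
orientation: [3.138, 0.001, 0.056]
contact_force: [0.1, -0.8, -2.6]
opening: 0.0218
```

```bash
python3 plan.py 562.5 277.5 150 2.9 8 10
```

```text
t 3.4 pos [566.6 193.4 152. ] rpy [1.7982e+02 4.0000e-02 3.2000e+00] F [ 0.1 -0.8 -2.6] open 21.8
0.02 0.01 0.04 0.1 -10.5 0.2 10.0;
0.02 0.01 0.04 0.1 -10.5 0.2 10.0;
0.02 0.01 0.04 0.1 -10.5 0.2 10.0;
0.02 0.01 0.04 0.1 -10.5 0.2 10.0;
0.02 0.01 0.04 0.0 -10.5 0.2 10.0;
0.02 0.01 0.04 0.0 -10.5 0.2 10.0;
0.02 0.01 0.04 0.0 -10.5 0.2 10.0;
0.02 0.01 0.04 0.0 -10.5 0.3 10.0;
```

The tab is gripped, with the opening at 21.8 mm. Now I slide it back.

Emit:
drive_tool(targets="0 0 0 0 -5 0 10; 0 0 0 0 -10 0 10; 0 0 0 0 -12 0 10; 0 0 0 0 -12 0 10; 0 0 0 0 -12 0 10; 0 0 0 0 -12 0 10; 0 0 0 0 -8 0 10; 0 0 0 0 -5 0 10")

```text
time: 4.2
position: [0.5622, 0.276, 0.152]
orientation: [3.137, -0.0, 0.057]
contact_force: [-0.2, -2.2, -0.9]
opening: 0.0219
```

```bash
python3 plan.py 562.5 277.5 150 2.9 4 10
```

```text
t 4.2 pos [562.2 276.  152. ] rpy [ 1.7975e+02 -2.0000e-02  3.2400e+00] F [-0.2 -2.2 -0.9] open 21.9
0.06 -0.0 0.08 0.1 -0.4 0.5 10.0;
0.06 -0.0 0.08 0.1 -0.4 0.5 10.0;
0.06 -0.0 0.08 0.1 -0.4 0.5 10.0;
0.06 -0.0 0.08 0.1 -0.4 0.5 10.0;
```

Emit:
drive_tool(targets="0 0 0 0 -1.5 0 10; 0 0 0 0 -1.5 0 10; 0 0 0 0 -1.5 0 10; 0 0 0 0 -1.5 0 10; 0 0 0 0 -1.5 0 10; 0 0 0 0 -1.5 0 10; 0 0 0 0 -1.5 0 10; 0 0 0 0 -1.5 0 10")

```text
time: 5.0
position: [0.5621, 0.2784, 0.152]
orientation: [3.119, 0.005, 0.05]
contact_force: [-1.4, -8.7, 1.6]
opening: 0.0214
```

```bash
python3 plan.py 562.5 277.5 150 2.9 4 10
```

```text
t 5.0 pos [562.1 278.4 152. ] rpy [178.71   0.27   2.87] F [-1.4 -8.7  1.6] open 21.4
0.32 0.07 -0.01 0.1 0.2 0.5 10.0;
0.32 0.07 -0.01 0.1 0.2 0.5 10.0;
0.32 0.07 -0.01 0.1 0.2 0.5 10.0;
0.32 0.07 -0.01 0.1 0.2 0.5 10.0;
```

The force jumped to 8.7 N, so the clamp is at its back limit. I open and rise.

Emit:
drive_tool(targets="0 0 0 0 0 0 40; 0 0 0 0 0 0 45; 0 0 0 0 0 0 45; 0 0 0 0 0 -5 45; 0.6 0 0 0 0 -20 45; 0.6 0 0 0 0 -30 70; 0 0 0 0 0 -30 70; 0 0 0 0 0 -20 70")

```text
time: 5.8
position: [0.5618, 0.2797, 0.259]
orientation: [-3.141, 0.011, 0.05]
contact_force: [-0.3, 0.3, -0.1]
opening: 0.0699
```

```bash
python3 - <<'E'
from plant import *
import cv2
import numpy as np
m=camera_model("wrist"); np.savez("w2.npz",**m)
cv2.imwrite("pics/w2.png",capture("wrist")[:,:,::-1])
a=capture("top"); cv2.imwrite("pics/top2.png",a[:,:,::-1])
E
python3 plan.py 522 -213 240 -0.9 16 70 1
```

```text
t 5.9 pos [562.4 279.9 260. ] rpy [-179.92    0.38    2.85] F [-0.1  0.3  0.5] open 69.8
-0.0 0.01 0.07 -1.2 9.4 0.4 70.0;
-0.0 0.01 0.14 -2.5 18.9 0.8 70.0;
-0.0 0.02 0.22 -3.6 28.3 1.1 70.0;
-0.01 0.03 0.29 -4.7 37.8 1.5 70.0;
-0.01 0.03 0.29 -4.5 37.8 1.5 70.0;
-0.01 0.03 0.29 -4.3 37.8 1.5 70.0;
-0.01 0.03 0.29 -4.1 37.8 1.5 70.0;
-0.01 0.03 0.29 -3.9 37.8 1.5 70.0;
-0.01 0.03 0.29 -3.7 37.9 1.5 70.0;
-0.01 0.03 0.29 -3.6 37.9 1.5 70.0;
-0.01 0.03 0.29 -3.4 37.9 1.5 70.0;
-0.01 0.03 0.29 -3.2 37.9 1.5 70.0;
-0.01 0.03 0.29 -3.0 37.9 1.5 70.0;
-0.0 0.02 0.22 -2.1 28.5 1.2 70.0;
-0.0 0.01 0.14 -1.3 19.0 0.8 70.0;
-0.0 0.01 0.07 -0.6 9.5 0.4 70.0;
```

View pics/w2.png

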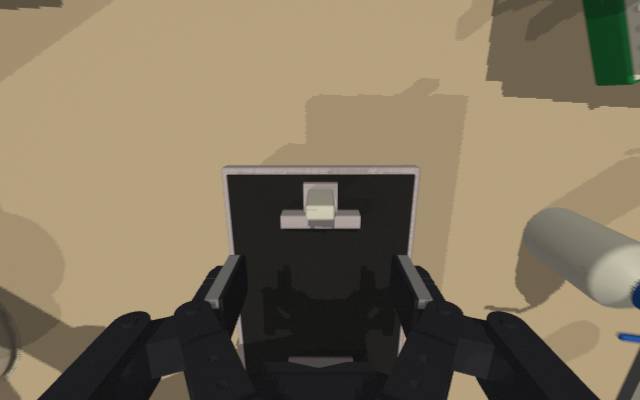

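The wrist view shows the clamp far back: the bar spans x 281–360 with its front edge near row 228, and the tab is at (320,205). I'll check this against travel 0.

```bash
cat > ov.py <<'E'
import numpy as np,cv2,sys
from h import *
yaw=np.radians(2.9); O=np.array([.5687,.1645,0]); 
X=np.array([np.cos(yaw),np.sin(yaw),0]);Y=np.array([-np.sin(yaw),np.cos(yaw),0])
def W(x,y,z): return O+X*x/1e3+Y*y/1e3+[0,0,z/1e3]
E
python3 - <<'E'
from ov import *
m=dict(np.load("w2.npz"));im=cv2.imread("pics/w2.png");b=cv2.resize(im[150:270,200:440],None,fx=3,fy=3)
for t,c in ((0,(0,0,255)),(3,(0,255,0))):
  for p in [(-35,85-t,128),(35,85-t,128),(-35,97-t,128),(35,97-t,128)]+[(sx,113-t+sy,164) for sx in(-11,11) for sy in (-6,6)]+[(-90,135,110),(90,135,110)]:
    u,v=proj(m,W(*p))[0]; cv2.circle(b,(int((u-199.5)*3),int((v-149.5)*3)),2,c,-1)
cv2.imwrite("pics/w2o.png",b)
E
```

```text
(no output)
```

View pics/w2o.png

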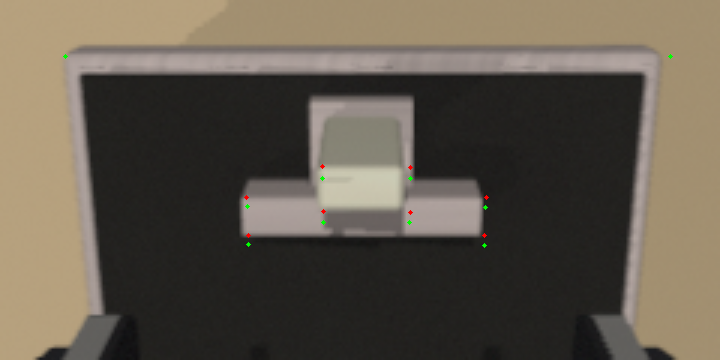

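Emit:
drive_tool(targets="0 0 0 -1 10 0 70; 0 0 0 -3 20 0 70; 0 0 0.3 -4 30 1 70; 0 0 0.3 -5 40 1 70; 0 0 0.3 -5 40 2 70; 0 0 0.3 -4 40 2 70; 0 0 0.3 -4 40 2 70; 0 0 0.3 -4 40 2 70")

```text
time: 6.7
position: [0.5371, 0.0107, 0.2403]
orientation: [-3.14, 0.021, 0.025]
contact_force: [0.6, 0.7, 0.3]
opening: 0.0702
```

```bash
python3 plan.py 522 -213 200 -0.9 8 70 1
```

```text
t 6.7 pos [537.1  10.7 240.3] rpy [-179.9     1.18    1.42] F [0.6 0.7 0.3] open 70.2
-0.0 0.06 0.12 -1.0 11.2 2.0 70.0;
-0.01 0.12 0.23 -1.9 22.3 4.0 70.0;
-0.01 0.18 0.35 -2.8 33.5 6.1 70.0;
-0.01 0.24 0.46 -3.5 44.7 8.1 70.0;
-0.01 0.24 0.46 -3.1 44.7 8.1 70.0;
-0.01 0.18 0.35 -2.1 33.6 6.0 70.0;
-0.01 0.12 0.23 -1.3 22.4 4.0 70.0;
-0.0 0.06 0.12 -0.6 11.2 2.0 70.0;
```

The view matches travel 0 (red dots), so the clamp is fully back. On to the tray.

Emit:
drive_tool(targets="0 0.3 0.3 -2.5 40 2 70; 0 0.3 0.3 -2.5 40 5 70; 0 0.3 0.3 -2.5 40 7 70; 0 0.3 0.3 -2.5 35 7 70; 0 0.2 0.3 -2 25 7 70; 0 0.2 0.3 -1 15 6 70; 0 0 0.2 -0.5 8 3 70; 0 0 0.2 0 4 1 70")

```text
time: 7.5
position: [0.5165, -0.2108, 0.1913]
orientation: [-3.134, 0.006, -0.024]
contact_force: [0.4, -0.8, -0.5]
opening: 0.07
```

```bash
python3 - <<'E'
from plant import *
import cv2
import numpy as np
m=camera_model("wrist"); np.savez("w3.npz",**m)
cv2.imwrite("pics/w3.png",capture("wrist")[:,:,::-1])
E
python3 plan.py 522 -213 60 -0.9 16 70 1
```

```text
t 7.55 pos [ 516.6 -210.9  191.3] rpy [-179.56    0.35   -1.36] F [-0.5  0.1 -0.8] open 69.9
-0.01 0.01 -0.01 0.1 0.1 2.5 70.0;
-0.02 0.01 -0.02 0.2 0.1 5.0 70.0;
-0.03 0.02 -0.03 0.4 0.2 7.6 70.0;
-0.03 0.03 -0.04 0.5 0.2 10.1 70.0;
-0.03 0.03 -0.04 0.5 0.2 10.1 70.0;
-0.03 0.03 -0.04 0.5 0.2 10.1 70.0;
-0.03 0.03 -0.04 0.5 0.2 10.1 70.0;
-0.03 0.03 -0.04 0.5 0.2 10.1 70.0;
-0.03 0.03 -0.04 0.5 0.2 10.1 70.0;
-0.03 0.03 -0.04 0.4 0.2 10.1 70.0;
-0.03 0.03 -0.04 0.4 0.2 10.1 70.0;
-0.03 0.03 -0.04 0.4 0.2 10.1 70.0;
-0.03 0.03 -0.04 0.4 0.2 10.1 70.0;
-0.03 0.02 -0.03 0.3 0.1 7.6 70.0;
-0.02 0.01 -0.02 0.2 0.1 5.0 70.0;
-0.01 0.01 -0.01 0.1 0.0 2.5 70.0;
```

View pics/w3.png

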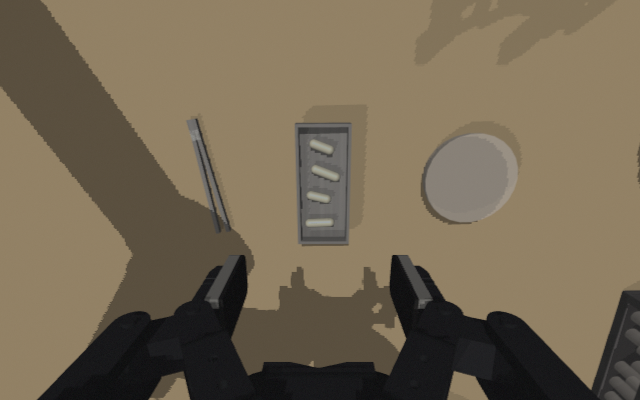

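The wrist view shows the tray with rim corners at about (295,123), (351,123), (348,244) and (300,244), and four bars inside. The forceps are at left (208,175) and the dish at right (470,178).

Run:
```python
from meas import *
m=dict(np.load("w3.npz"));im=cv2.imread("pics/w3.png")
P=ray(m,[295.5,351,348.5,300],[123.5,123,244,244.5],.024);print((P*1000).round(1), (P.mean(0)*1000).round(1))
b=cv2.resize(im[110:260,280:370],None,fx=5,fy=5,interpolation=cv2.INTER_CUBIC);cv2.imwrite("pics/w3z.png",b[:,:])
b=cv2.resize(im[110:260,280:370],None,fx=4,fy=4,interpolation=cv2.INTER_CUBIC);cv2.imwrite("pics/w3z.png",b[:,:])
```

```text
[[ 495.7 -152.    24. ]
 [ 546.3 -152.7   24. ]
 [ 544.7 -274.    24. ]
 [ 494.8 -273.5   24. ]] [ 520.3 -213.    24. ]
```

View pics/w3z.png

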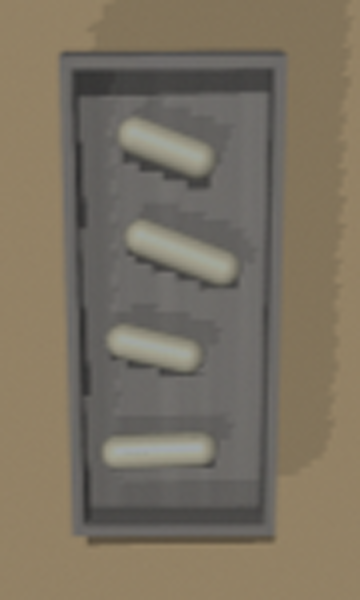

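Emit:
drive_tool(targets="0 0 0 1 0.5 10 75; 0 0 0 1 0.5 20 75; 0 0 0 1 0.5 25 75; 0 0 0 0.5 0.5 25 75; 0 0 0 0.5 0 25 75; 0 0 0 0.5 0 15 75; 0 0 0 0 0 8 75; 0 0 0 0 0 3 75")

```text
time: 8.35
position: [0.5219, -0.2054, 0.0541]
orientation: [-3.134, 0.004, -0.015]
contact_force: [-0.4, -1.0, 0.8]
opening: 0.0755
```

```bash
python3 plan.py 521 -213 20 -0.7 8 75 1
```

```text
t 8.35 pos [ 521.9 -205.4   54.1] rpy [-179.58    0.23   -0.83] F [-0.4 -1.   0.8] open 75.5
-0.02 0.01 -0.01 -0.0 0.4 1.7 75.0;
-0.04 0.02 -0.01 -0.1 0.8 3.4 75.0;
-0.06 0.03 -0.02 -0.1 1.2 5.1 75.0;
-0.08 0.05 -0.03 -0.1 1.6 6.8 75.0;
-0.08 0.05 -0.03 -0.1 1.5 6.8 75.0;
-0.06 0.03 -0.02 -0.1 1.2 5.1 75.0;
-0.04 0.02 -0.01 -0.1 0.8 3.4 75.0;
-0.02 0.01 -0.01 -0.0 0.4 1.7 75.0;
```

Emit:
drive_tool(targets="-0.2 0.1 0 0 3 4 75; -0.1 0.1 0 0 3 6 75; 0 0 0 0 1.5 7 75; 0 0 0 0 1 7 75; 0 0 0 0 0.5 5 75; 0 0 0 0 0 3 75; 0 0 0 0 0 1 75; 0 0 0 0 0 0 75")

```text
time: 9.15
position: [0.5227, -0.2153, 0.0199]
orientation: [3.141, -0.003, -0.014]
contact_force: [-0.1, -0.0, -0.1]
opening: 0.0751
```

```bash
python3 plan.py 521 -213 20 -0.7 4 75 1;  python3 - <<'E'
from plant import *
import cv2
cv2.imwrite("pics/w4.png",capture("wrist")[:,:,::-1])
E
```

```text
t 9.15 pos [ 522.7 -215.3   19.9] rpy [ 1.7997e+02 -1.6000e-01 -8.0000e-01] F [-0.1 -0.  -0.1] open 75.1
0.0 -0.03 -0.02 -0.3 -0.4 -0.0 75.0;
0.01 -0.05 -0.03 -0.6 -0.8 -0.0 75.0;
0.01 -0.05 -0.03 -0.6 -0.8 -0.0 75.0;
0.0 -0.03 -0.02 -0.3 -0.4 -0.0 75.0;
```

View pics/w4.png

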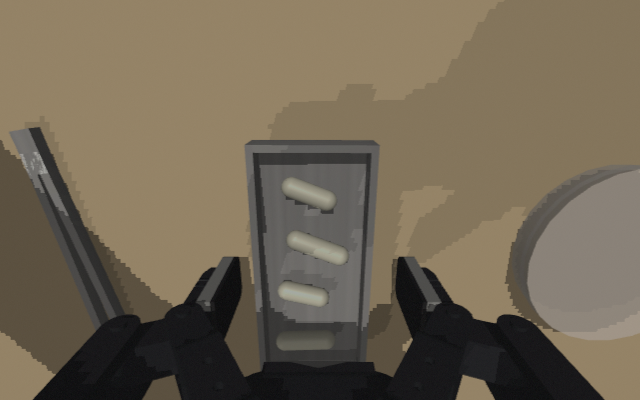

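The tray is centred between the fingers to within a couple of mm. I trim the position and close gently.

Emit:
drive_tool(targets="0 0 0 -1 -1.5 0 75; 0 0 0 -0.7 -0.7 0 70; 0 0 0 0 0 0 64; 0 0 0 0 0 0 60; 0 0 0 0 0 0 57; 0 0 0 0 0 0 54; 0 0 0 0 0 0 51; 0 0 0 0 0 0 48", force=25)

```text
time: 10.0
position: [0.5211, -0.2129, 0.021]
orientation: [3.14, -0.004, -0.014]
contact_force: [-0.8, 0.2, -1.2]
opening: 0.0516
```

Emit:
drive_tool(targets="0 0 0 0 0 0 45; 0 0 0 0 0 0 45; 0 0 0 0 0 -1 45; 0 0 0 0 0 -2 45; 0 0 0 0 0 -3 45; 0 0 0 0 0 -4 45; 0 0 0 0 0 -4 45; 0 0 0 0 0 -4 45", force=40)

```text
time: 10.8
position: [0.5206, -0.2126, 0.0393]
orientation: [3.142, -0.002, -0.014]
contact_force: [0.4, -0.6, -1.9]
opening: 0.0513
```

Run:
```python
from plant import *
import cv2, numpy as np
s=read_state(); print(s["position"],np.degrees(s["orientation"]),s["contact_force"],s["torque"],s["opening"])
cv2.imwrite("pics/w5.png",capture("wrist")[:,:,::-1])
cv2.imwrite("pics/s5.png",capture("scene")[:,:,::-1])
```

```text
[ 0.52061426 -0.21258812  0.03931999] [ 1.79995632e+02 -1.30715601e-01 -7.83459376e-01] [ 0.44916565 -0.63209547 -1.94809794] [-0.01884871  0.05317879  0.02491859] 0.05132224021513784
```

View pics/w5.png

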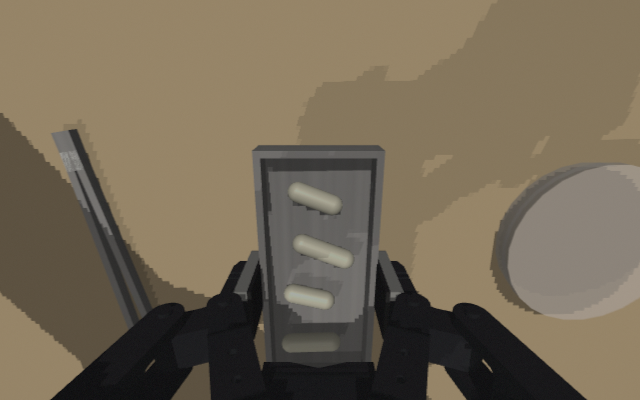

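View pics/s5.png

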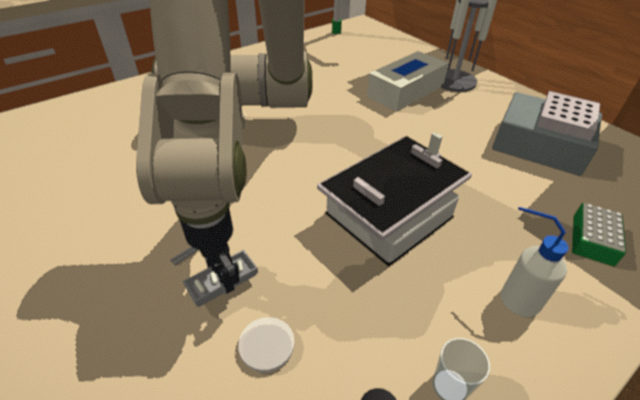

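The tray is held at an opening of 51.3 mm, lifted 18 mm and level, with all four bars inside. Next comes a smooth lift and carry.

Emit:
drive_tool(targets="0 0 0 0 0 -6 45; 0 0 0 0 0 -8 45; 0 0 0 0 0 -11 45; 0 0 0 0 -2 -14 45; 0 0 0 0 -4 -16 45; 0 0 0 0.5 -6 -16 45; 0 0 0 1 -8 -16 45; 0 0 -0.1 1.5 -11 -16 45")

```text
time: 11.7
position: [0.5232, -0.1815, 0.1498]
orientation: [3.141, -0.002, -0.014]
contact_force: [-0.3, 0.1, -2.1]
opening: 0.0511
```

```bash
python3 plan.py 569.2 154 175 3.0 16 45
```

```text
t 11.7 pos [ 523.2 -181.5  149.8] rpy [ 1.7999e+02 -1.3000e-01 -7.9000e-01] F [-0.3  0.1 -2.1] open 51.1
0.0 -0.01 -0.24 2.6 -21.0 -1.6 45.0;
0.0 -0.01 -0.24 2.7 -21.0 -1.6 45.0;
0.0 -0.01 -0.24 2.8 -21.0 -1.6 45.0;
0.0 -0.01 -0.24 2.8 -21.0 -1.6 45.0;
0.0 -0.01 -0.24 2.9 -21.0 -1.6 45.0;
0.0 -0.01 -0.24 3.0 -20.9 -1.6 45.0;
0.0 -0.01 -0.24 3.1 -20.9 -1.6 45.0;
0.0 -0.01 -0.24 3.2 -20.9 -1.6 45.0;
0.0 -0.01 -0.24 3.3 -20.9 -1.6 45.0;
0.0 -0.01 -0.24 3.4 -20.9 -1.6 45.0;
0.0 -0.01 -0.24 3.5 -20.9 -1.6 45.0;
0.0 -0.01 -0.24 3.5 -20.9 -1.6 45.0;
0.0 -0.01 -0.24 3.6 -20.9 -1.6 45.0;
0.0 -0.01 -0.24 3.7 -20.8 -1.6 45.0;
0.0 -0.01 -0.24 3.8 -20.8 -1.6 45.0;
0.0 -0.01 -0.24 3.9 -20.8 -1.6 45.0;
```

Emit:
drive_tool(targets="0 0 -0.2 2 -14 -10 45; 0 0 -0.2 2 -17 -6 45; 0 0 -0.2 2 -19 -4 45; 0 0 -0.3 3 -21 -2 45; 0 0 -0.3 3 -21 -1 45; 0 0 -0.3 3 -21 0 45; 0 0 -0.3 3 -21 0 45; 0 0 -0.3 3 -21 0 45")

```text
time: 12.5
position: [0.5441, -0.0183, 0.1803]
orientation: [3.138, -0.008, 0.024]
contact_force: [0.6, 0.1, -2.5]
opening: 0.0514
```

```bash
python3 plan.py 569.2 154 175 3.0 8 45
```

```text
t 12.5 pos [544.1 -18.3 180.3] rpy [179.81  -0.47   1.36] F [ 0.6  0.1 -2.5] open 51.4
0.02 -0.06 -0.2 3.6 -21.5 0.6 45.0;
0.02 -0.06 -0.2 3.7 -21.4 0.6 45.0;
0.02 -0.06 -0.2 3.8 -21.4 0.6 45.0;
0.02 -0.06 -0.2 3.9 -21.4 0.6 45.0;
0.02 -0.06 -0.2 4.0 -21.4 0.6 45.0;
0.02 -0.06 -0.2 4.0 -21.4 0.6 45.0;
0.02 -0.06 -0.2 4.1 -21.4 0.7 45.0;
0.02 -0.06 -0.2 4.2 -21.4 0.7 45.0;
```

Emit:
drive_tool(targets="0 -0.1 -0.2 3.7 -21 0 45; 0 -0.1 -0.2 3.7 -21 0 45; 0 -0.1 -0.2 3.7 -20 0 45; 0 -0.1 -0.2 3.6 -19 0 45; 0 -0.1 -0.2 3.5 -17 0 45; 0 0 -0.2 3 -15 0 45; 0 0 -0.2 2.5 -12 0 45; 0 0 -0.2 2 -9 0 45")

```text
time: 13.3
position: [0.5629, 0.1281, 0.1828]
orientation: [3.139, 0.002, 0.058]
contact_force: [0.3, -0.4, -1.8]
opening: 0.0509
```

```bash
python3 plan.py 569.2 154 175 3.0 8 45
```

```text
t 13.3 pos [562.9 128.1 182.8] rpy [1.7985e+02 1.0000e-01 3.3100e+00] F [ 0.3 -0.4 -1.8] open 50.9
0.02 0.01 0.04 1.0 -3.2 1.0 45.0;
0.02 0.01 0.04 1.0 -3.2 1.0 45.0;
0.02 0.01 0.04 1.0 -3.2 1.0 45.0;
0.02 0.01 0.04 1.0 -3.2 1.0 45.0;
0.02 0.01 0.04 1.0 -3.2 1.0 45.0;
0.02 0.01 0.04 1.0 -3.2 1.0 45.0;
0.02 0.01 0.04 1.0 -3.2 1.0 45.0;
0.02 0.01 0.04 1.0 -3.2 1.0 45.0;
```

Emit:
drive_tool(targets="0 0 0 1.5 -6 1 45; 0 0 0 1.3 -5 1 45; 0 0 0 1.2 -4 1 45; 0 0 0 1 -3 1 45; 0 0 0 0.7 -2 1 45; 0 0 0 0.5 -1.5 1 45; 0 0 0 0 -1 0 45; 0 0 0 0 0 0 45")

```text
time: 14.1
position: [0.5681, 0.1522, 0.1761]
orientation: [3.139, 0.003, 0.057]
contact_force: [0.9, -0.4, -1.5]
opening: 0.0511
```

```bash
python3 plan.py 569.2 154 175 3.0 8 45
python3 - <<'E'
from plant import *
import cv2
import numpy as np
m=camera_model("wrist"); np.savez("w6.npz",**m)
cv2.imwrite("pics/w6.png",capture("wrist")[:,:,::-1])
from ov import *
im=cv2.imread("pics/w6.png")
for p in [(-35,85,128),(35,85,128),(-35,97,128),(35,97,128),(-90,135,110),(90,135,110),(-35,-75,128),(35,-75,128)]:
    u,v=proj(m,W(*p))[0]; cv2.circle(im,(int(u+.5),int(v+.5)),1,(0,0,255),-1)
s=read_state();p=s["position"]
from scipy.spatial.transform import Rotation as R
r=R.from_euler("xyz",s["orientation"])
for a,b in ((-26,60),(26,60),(-26,-60),(26,-60)):
    q=p+r.apply([a/1e3,b/1e3,0]);q[2]=p[2]-.0207+.024
    u,v=proj(m,q)[0]; cv2.circle(im,(int(u+.5),int(v+.5)),1,(0,255,0),-1)
cv2.imwrite("pics/w6o.png",im)
E
```

```text
t 14.1 pos [568.1 152.2 176.1] rpy [1.7982e+02 1.5000e-01 3.2600e+00] F [ 0.9 -0.4 -1.5] open 51.1
0.02 0.02 0.03 0.2 -0.2 0.1 45.0;
0.02 0.02 0.03 0.2 -0.2 0.1 45.0;
0.02 0.02 0.03 0.2 -0.2 0.1 45.0;
0.02 0.02 0.03 0.2 -0.2 0.1 45.0;
0.02 0.02 0.03 0.2 -0.2 0.1 45.0;
0.02 0.02 0.03 0.2 -0.2 0.1 45.0;
0.02 0.02 0.03 0.2 -0.2 0.1 45.0;
0.02 0.02 0.03 0.2 -0.2 0.1 45.0;
```

View pics/w6o.png

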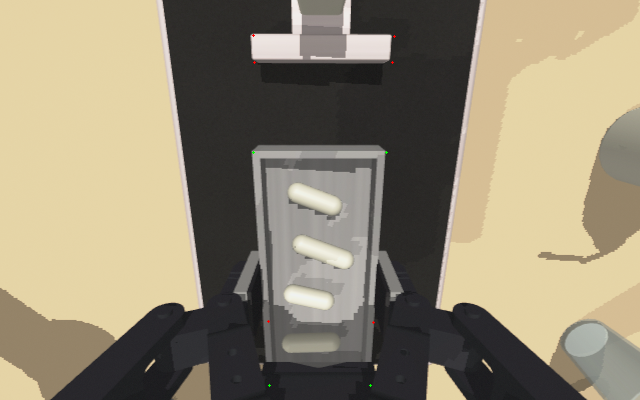

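The tray corners and clamp line up with the predictions to about 1 mm, all four bars are in place, and the tray is parallel to the clamp. Lowering.

Emit:
drive_tool(targets="0 0 0 0.3 -0.5 3 45; 0 0 0 0.3 -0.5 5 45; 0 0 0 0 -0.4 7 45; 0 0 0 0 0 7 45; 0 0 0 0 0 6 45; 0 0 0 0 0 5 45; 0 0 0 0 0 3 45; 0 0 0 0 0 2 45")

```text
time: 14.95
position: [0.5683, 0.1532, 0.1341]
orientation: [3.138, 0.004, 0.057]
contact_force: [0.3, -0.8, -1.5]
opening: 0.0513
```

```bash
python3 plan.py 568.9 153.5 131 3.0 8 45
```

```text
t 14.95 pos [568.3 153.2 134.1] rpy [179.82   0.21   3.24] F [ 0.3 -0.8 -1.5] open 51.3
0.02 0.03 0.03 0.1 -0.0 0.4 45.0;
0.02 0.03 0.03 0.1 -0.0 0.4 45.0;
0.02 0.03 0.03 0.1 -0.0 0.4 45.0;
0.02 0.03 0.03 0.1 -0.0 0.4 45.0;
0.02 0.03 0.03 0.1 -0.0 0.4 45.0;
0.02 0.03 0.03 0.1 -0.0 0.4 45.0;
0.02 0.03 0.03 0.1 -0.0 0.4 45.0;
0.02 0.03 0.03 0.1 -0.0 0.4 45.0;
```

Emit:
drive_tool(targets="0 0 0 0.3 0 0.6 45; 0 0 0 0.2 0 0.6 45; 0 0 0 0 0 0.5 45; 0 0 0 0 0 0.5 45; 0 0 0 0 0 0.3 45; 0 0 0 0 0 0.3 45; 0 0 0 0 0 0.3 45; 0 0 0 0 0 0 45")

```text
time: 15.75
position: [0.5692, 0.1533, 0.1314]
orientation: [3.138, 0.002, 0.057]
contact_force: [-0.0, -0.4, -1.2]
opening: 0.0513
```

```bash
python3 plan.py 568.9 153.5 131 3.0 1 45
```

```text
t 15.75 pos [569.2 153.3 131.4] rpy [1.7982e+02 1.3000e-01 3.2400e+00] F [-0.  -0.4 -1.2] open 51.3
0.18 0.13 0.24 -0.2 -0.3 0.4 45.0;
```

Emit:
drive_tool(targets="0 0 0 0 0 0.3 45; 0 0 0 0 0 0.3 45; 0 0 0 0 0 0.3 45; 0 0 0 0 0 0.3 45; 0 0 0 0 0 0.3 45; 0 0 0 0 0 0.3 45; 0 0 0 0 0 0.3 45; 0 0 0 0 0 0 45")

```text
time: 16.55
position: [0.5692, 0.1533, 0.1311]
orientation: [3.138, 0.0, 0.057]
contact_force: [-2.2, -0.2, 1.4]
opening: 0.0512
```

```bash
python3 plan.py 568.9 153.5 131 3.0 1 45
```

```text
t 16.55 pos [569.2 153.3 131.1] rpy [1.7981e+02 2.0000e-02 3.2400e+00] F [-2.2 -0.2  1.4] open 51.2
0.19 0.02 0.24 -0.3 -0.3 0.1 45.0;
```

Fz rose to +1.4 N, so the tray rests on the mat. I release slowly.

Emit:
drive_tool(targets="0 0 0 0 0 0 51; 0 0 0 0 0 0 52; 0 0 0 0 0 0 54; 0 0 0 0 0 0 58; 0 0 0 0 0 0 64; 0 0 0 0 0 0 70; 0 0 0 0 0 0 72; 0 0 0 0 0 0 72")

```text
time: 17.35
position: [0.5697, 0.1533, 0.13]
orientation: [3.138, 0.0, 0.057]
contact_force: [-0.0, -0.2, 0.7]
opening: 0.072
```

```bash
python3 plan.py 568.9 153.5 131 3.0 1 45;python3 - <<'E'
from plant import *
import cv2
cv2.imwrite("pics/w7.png",capture("wrist")[:,:,::-1])
E
```

```text
t 17.35 pos [569.7 153.3 130. ] rpy [1.7982e+02 1.0000e-02 3.2400e+00] F [-0.  -0.2  0.7] open 72.0
0.18 0.01 0.24 -0.8 -0.2 -1.0 45.0;
```

View pics/w7.png

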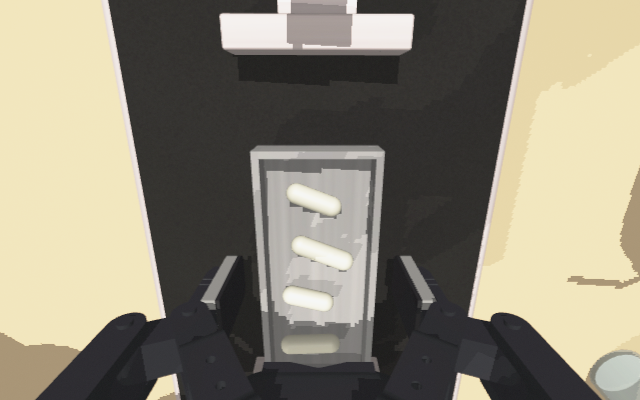

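The tray is released flat on the mat, undisturbed, with four bars inside. I rise straight up.

Emit:
drive_tool(targets="0 0 0 0 0 -4 75; 0 0 0 0 0 -8 75; 0 0 0 0 0 -15 75; 0 0 0 0 0 -20 75; 0 0 0 0 0 -20 75; 0 0 0 0 0 -20 75; 0 0 0 0 -5 -12 75; 0 0 0 0 -10 -5 75")

```text
time: 18.2
position: [0.5687, 0.1682, 0.2418]
orientation: [3.138, -0.001, 0.055]
contact_force: [0.5, 0.1, -0.2]
opening: 0.0748
```

```bash
python3 plan.py 562.8 277.5 232 2.9 8 60;python3 - <<'E'
from plant import *
import cv2, numpy as np
m=camera_model("wrist"); np.savez("w8.npz",**m)
im=capture("wrist")[:,:,::-1].copy();cv2.imwrite("pics/w8.png",im)
from ov import *
for p in [(-35,85,128),(35,85,128),(-35,-75,128),(35,-75,128),(-26,50,134),(26,50,134),(-26,-70,134),(26,-70,134),(-90,135,110),(90,135,110),(-90,-135,110),(90,-135,110)]:
    u,v=proj(m,W(*p))[0]; cv2.circle(im,(int(u+.5),int(v+.5)),1,(0,0,255),-1)
cv2.imwrite("pics/w8o.png",im)
E
```

```text
t 18.2 pos [568.7 168.2 241.8] rpy [ 1.7981e+02 -7.0000e-02  3.1500e+00] F [ 0.5  0.1 -0.2] open 74.8
0.02 -0.01 0.03 0.0 -13.7 1.2 60.0;
0.02 -0.01 0.03 0.0 -13.7 1.2 60.0;
0.02 -0.01 0.03 -0.0 -13.7 1.2 60.0;
0.02 -0.01 0.03 -0.0 -13.7 1.2 60.0;
0.02 -0.01 0.03 -0.0 -13.7 1.2 60.0;
0.02 -0.01 0.03 -0.0 -13.7 1.2 60.0;
0.02 -0.01 0.03 -0.0 -13.7 1.2 60.0;
0.02 -0.01 0.03 -0.0 -13.7 1.2 60.0;
```

View pics/w8o.png

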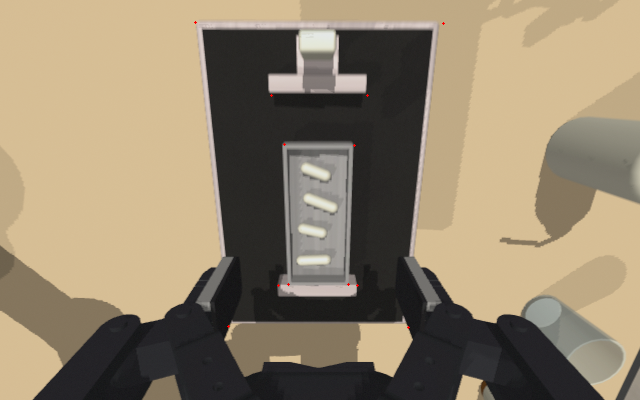

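Run:
```python
import cv2
im=cv2.imread("pics/w8.png")
cv2.imwrite("pics/w8z.png",cv2.resize(im[130:310,260:380],None,fx=3.3,fy=3.3,interpolation=cv2.INTER_CUBIC))
im=cv2.imread("pics/w8.png")
cv2.imwrite("pics/w8y.png",cv2.resize(im[260:305,265:370],None,fx=7,fy=7,interpolation=cv2.INTER_CUBIC))
```

```text
(no output)
```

View pics/w8y.png

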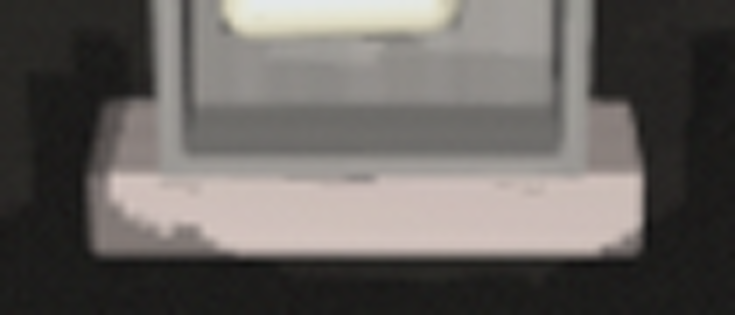

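The tray end sits about 4 mm short of the stop and is centred on it (about 0.5 mm off). Now to the clamp tab at about (562.8, 277.5).

Emit:
drive_tool(targets="0 0 0 0 -12 0 60; 0 0 0 0 -16 0 60; 0 0 0 0 -18 0 60; 0 0 0 0 -18 1 60; 0 0 0 0 -15 2 60; 0 0 0 0 -11 5 60; 0 0 0 0 -7 8 60; 0 0 0 0 -3 10 60")

```text
time: 19.05
position: [0.5606, 0.2799, 0.211]
orientation: [3.139, 0.003, 0.059]
contact_force: [-0.1, -0.2, 0.6]
opening: 0.0599
```

```bash
python3 plan.py 562.8 277.5 151 2.9 8 50 1
```

```text
t 19.05 pos [560.6 279.9 211. ] rpy [1.7984e+02 1.7000e-01 3.3900e+00] F [-0.1 -0.2  0.6] open 59.9
0.01 0.01 0.02 0.1 0.1 3.0 50.0;
0.02 0.02 0.05 0.2 0.2 6.0 50.0;
0.02 0.02 0.07 0.3 0.4 9.0 50.0;
0.03 0.03 0.1 0.4 0.5 12.0 50.0;
0.03 0.03 0.1 0.4 0.5 12.0 50.0;
0.02 0.02 0.07 0.3 0.4 9.0 50.0;
0.02 0.02 0.05 0.2 0.2 6.0 50.0;
0.01 0.01 0.02 0.1 0.1 3.0 50.0;
```

Emit:
drive_tool(targets="0 0 0.1 1 1.5 9 60; 0 0 0.1 0.8 1 10 60; 0 0 0.1 0.5 0.5 11 55; 0 0 0 0.3 0.3 11 50; 0 0 0 0 0 9 50; 0 0 0 0 0 6 50; 0 0 0 0 0 3 50; 0 0 0 0 0 1 50")

```text
time: 19.85
position: [0.563, 0.2739, 0.1428]
orientation: [3.137, 0.008, 0.051]
contact_force: [-0.5, 0.3, 0.2]
opening: 0.0502
```

```bash
python3 plan.py 562.8 277.5 151 2.9 4 50 1
```

```text
t 19.85 pos [563.  273.9 142.8] rpy [179.75   0.44   2.9 ] F [-0.5  0.3  0.2] open 50.2
0.04 0.07 0.0 -0.0 -0.6 -1.4 50.0;
0.08 0.15 0.0 -0.0 -1.2 -2.7 50.0;
0.08 0.15 0.0 -0.0 -1.2 -2.7 50.0;
0.04 0.07 0.0 -0.0 -0.6 -1.4 50.0;
```

Emit:
drive_tool(targets="0 0.2 0 0 -1.5 -4 50; 0 0.2 0 0 -1.5 -4 50; 0 0 0 0 -0.5 -1 50; 0 0 0 0 0 0 40; 0 0 0 0 0 0 25; 0 0 0 0 0 0 15; 0 0 0 0 0 0 10; 0 0 0 0 0 0 10", force=20)

```text
time: 20.65
position: [0.5621, 0.2783, 0.1548]
orientation: [3.138, -0.001, 0.052]
contact_force: [-0.5, -0.3, -0.4]
opening: 0.0216
```

```bash
python3 plan.py 565 237.5 151 2.9 4 10
```

```text
t 20.65 pos [562.1 278.3 154.8] rpy [ 1.7977e+02 -6.0000e-02  2.9700e+00] F [-0.5 -0.3 -0.4] open 21.6
0.06 -0.01 0.02 0.2 10.2 1.0 10.0;
0.06 -0.01 0.02 0.2 10.2 1.0 10.0;
0.06 -0.01 0.02 0.2 10.2 1.0 10.0;
0.06 -0.01 0.02 0.2 10.2 1.0 10.0;
```

Gripped at 21.6 mm. I slide it toward the tray.

Emit:
drive_tool(targets="0 0 0 0 3 0 10; 0 0 0 0 5 0 10; 0 0 0 0 6 0 10; 0 0 0 0 6 0 10; 0 0 0 0 5 0 10; 0 0 0 0 3 0 10; 0 0 0 0 2 0 10; 0 0 0 0 1 0 10")

```text
time: 21.45
position: [0.5639, 0.2448, 0.1548]
orientation: [3.139, -0.001, 0.052]
contact_force: [-0.9, 1.5, 0.6]
opening: 0.0217
```

```bash
python3 plan.py 565 237.5 154.8 2.9 4 10
```

```text
t 21.45 pos [563.9 244.8 154.8] rpy [ 1.7986e+02 -6.0000e-02  2.9600e+00] F [-0.9  1.5  0.6] open 21.7
0.03 -0.01 0.01 0.2 1.8 -0.0 10.0;
0.03 -0.01 0.01 0.2 1.8 -0.0 10.0;
0.03 -0.01 0.01 0.2 1.8 -0.0 10.0;
0.03 -0.01 0.01 0.2 1.8 -0.0 10.0;
```

Emit:
drive_tool(targets="0 0 0 0 0.8 0 10; 0 0 0 0 0.8 0 10; 0 0 0 0 0.8 0 10; 0 0 0 0 0.8 0 10; 0 0 0 0 0.8 0 10; 0 0 0 0 0.8 0 10; 0 0 0 0 0.5 0 10; 0 0 0 0 0.5 0 10")

```text
time: 22.25
position: [0.5642, 0.2394, 0.1548]
orientation: [3.14, -0.001, 0.052]
contact_force: [-0.8, 3.0, 0.1]
opening: 0.0219
```

```bash
python3 plan.py 565 237.5 154.8 2.9 1 10
```

```text
t 22.25 pos [564.2 239.4 154.8] rpy [ 1.7991e+02 -8.0000e-02  3.0000e+00] F [-0.8  3.   0.1] open 21.9
0.09 -0.08 0.1 0.7 1.9 -0.0 10.0;
```

Force is 3 N, so the clamp is pushing the tray along. I continue in small steps until it rises against the stop.

Emit:
drive_tool(targets="0 0 0 0 0.5 0 10; 0 0 0 0 0.5 0 10; 0 0 0 0 0.5 0 10; 0 0 0 0 0.5 0 10; 0 0 0 0 0.5 0 10; 0 0 0 0 0.5 0 10; 0 0 0 0 0.5 0 10; 0 0 0 0 0.5 0 10")

```text
time: 23.05
position: [0.5642, 0.2382, 0.1548]
orientation: [-3.137, -0.002, 0.054]
contact_force: [0.2, 5.0, 0.3]
opening: 0.0215
```

```bash
python3 plan.py 565 237.5 154.8 2.9 1 10;python3 - <<'E'
from plant import *
import cv2, numpy as np
m=camera_model("wrist"); np.savez("w9.npz",**m)
im=capture("wrist")[:,:,::-1].copy();cv2.imwrite("pics/w9.png",im)
E
```

```text
t 23.05 pos [564.2 238.2 154.8] rpy [-1.7975e+02 -1.4000e-01  3.0700e+00] F [0.2 5.  0.3] open 21.5
-0.25 -0.14 0.17 0.8 0.7 0.0 10.0;
```

View pics/w9.png

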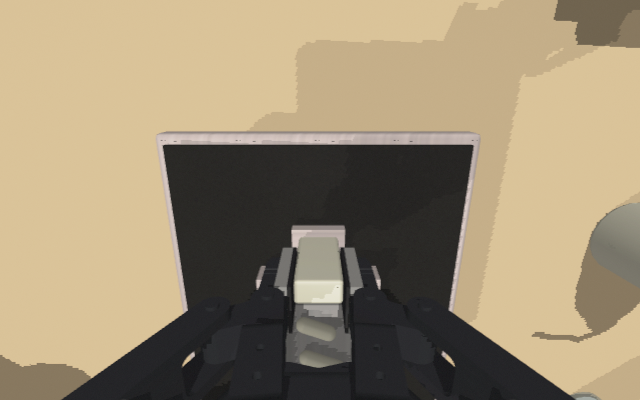

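It stalled at travel ≈ 278.3 − 238.2 = 40.1 mm, with force rising to 5 N. One slightly firmer push will confirm it before I release.

Emit:
drive_tool(targets="0 0 0 0 0.8 0 10; 0 0 0 0 0.8 0 10; 0 0 0 0 0.8 0 10; 0 0 0 0 0.8 0 10; 0 0 0 0 0 0 10; 0 0 0 0 0 0 10; 0 0 0 0 0 0 10; 0 0 0 0 0 0 10")

```text
time: 23.9
position: [0.5642, 0.2382, 0.1548]
orientation: [-3.131, -0.003, 0.055]
contact_force: [-0.4, 4.2, 0.2]
opening: 0.0213
```

Emit:
drive_tool(targets="0 0 0 0 0 0 23; 0 0 0 0 0 0 26; 0 0 0 0 0 0 34; 0 0 0 0 0 0 45; 0 0 0 0 0 0 50; 0 0 0 0 0 -3 50; 0 0 0 0 0 -10 50; 0 0 0 0 0 -18 50")

```text
time: 24.7
position: [0.5636, 0.236, 0.1853]
orientation: [-3.135, 0.001, 0.054]
contact_force: [0.0, 0.4, 0.4]
opening: 0.0501
```

Emit:
drive_tool(targets="0 0 0 0 0 -25 50; 0 0 0 0 0 -30 50; 0 0 0 0 -10 -25 60; 0 0 0 0 -15 -15 60; 0 0 0 0 -15 -5 60; 0 0 0 0 -8 0 60; 0 0 0 0 -3 0 60; 0 0 0 0 0 0 60")

```text
time: 25.5
position: [0.5608, 0.2873, 0.2983]
orientation: [-3.133, -0.008, 0.053]
contact_force: [-0.2, 0.5, 0.0]
opening: 0.0598
```

Run:
```python
from plant import *
import cv2, numpy as np
s=read_state();print(s["time"],s["position"],s["contact_force"])
m=camera_model("wrist")
im=capture("wrist")[:,:,::-1].copy();cv2.imwrite("pics/w10.png",im)
cv2.imwrite("pics/s10.png",capture("scene")[:,:,::-1])
from ov import *
for p in [(-35,45,128),(35,45,128),(-35,-75,128),(35,-75,128),(-26,45,134),(26,45,134),(-26,-75,134),(26,-75,134)]:
    u,v=proj(m,W(*p))[0]; print(p,u.round(1),v.round(1))
y0=max(0,int(v)-170)
cv2.imwrite("pics/w10z.png",cv2.resize(im[y0:y0+200,230:410],None,fx=3,fy=3,interpolation=cv2.INTER_CUBIC));print(y0)
```

```text
25.5 [0.56076803 0.28733104 0.29827153] [-0.24108742  0.53424574  0.03958971]
(-35, 45, 128) 285.6 256.3
(35, 45, 128) 352.0 256.2
(-35, -75, 128) 288.6 348.3
(35, -75, 128) 348.4 348.0
(-26, 45, 134) 293.7 259.0
(26, 45, 134) 343.9 258.9
(-26, -75, 134) 296.0 352.2
(26, -75, 134) 341.1 352.0
181
```

View pics/w10z.png

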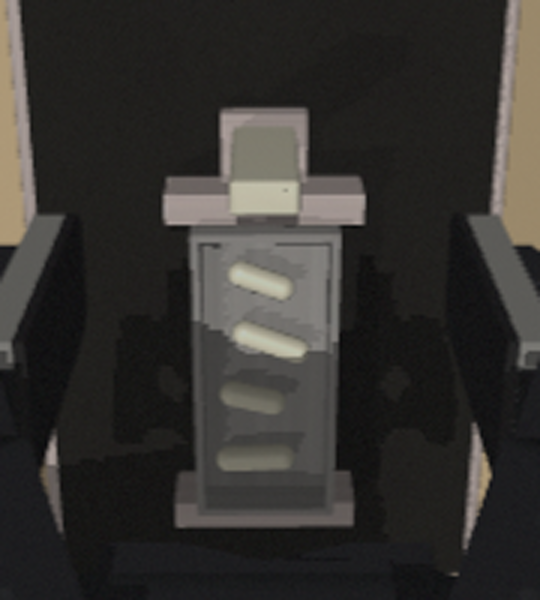

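View pics/s10.png

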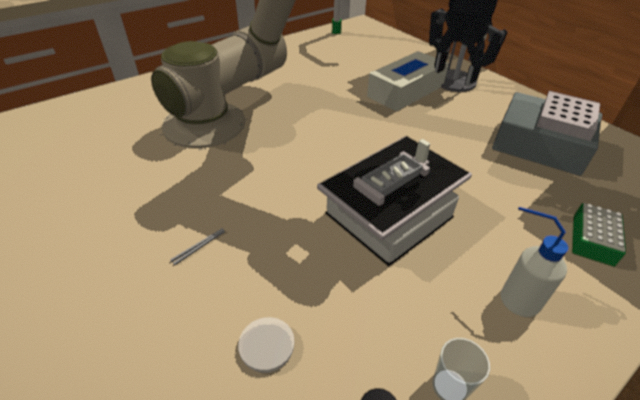

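Run:
```python
from plant import *
import cv2, numpy as np
im=capture("top")[:,:,::-1].copy();cv2.imwrite("pics/t11.png",im)
cv2.imwrite("pics/t11z.png",cv2.resize(im[145:245,190:310],None,fx=6,fy=6,interpolation=cv2.INTER_CUBIC))
from ov import *
m=camera_model("top")
for p in [(0,45,128),(0,-75,128),(0,45,134),(0,-75,134),(0,73,164)]: print(p,(proj(m,W(*p))[0]-[190,145])*6)
```

```text
(0, 45, 128) [154.25979199 279.69490306]
(0, -75, 128) [511.91167678 256.1467412 ]
(0, 45, 134) [149.67441415 276.64582877]
(0, -75, 134) [509.82026257 252.934254  ]
(0, 73, 164) [ 38.65773986 266.47300446]
```

View pics/t11z.png

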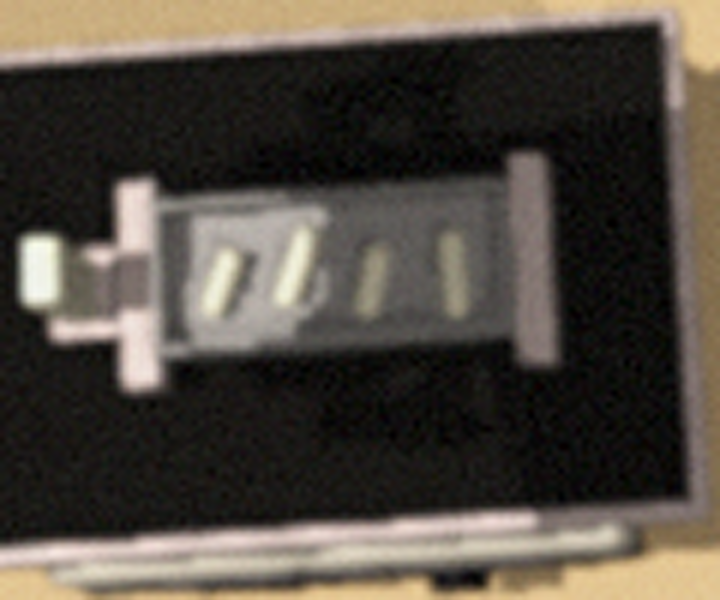

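View pics/t11.png

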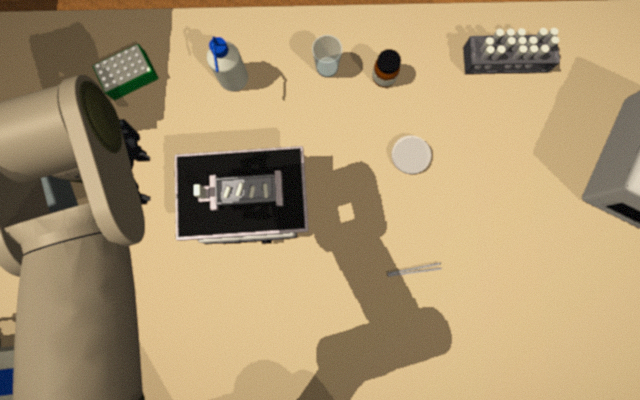

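The top view shows the tray touching both the clamp bar and the stop with no gap, and four bars inside. The dish at (411,155) and forceps at (414,269) haven't moved, and the gripper is clear. I hand in.

```bash
python3 -c "
from plant import *
print(read_state()['time'],abs(read_state()['dq']).max()); print(job_done())"
```

```text
25.65 0.001584426635709956
the job is handed in; nothing more can be done
None
```

I did the job in the order asked and handed it in at 25.65 s, but `job_done` gives no verdict.

**What I did**
- **Clamp back:** I slid it back until it met its end stop at 8.7 N. The wrist view matched travel 0.
- **Tray:** I carried it level to the rocker and set it down about 4 mm short of the stop. It was within about 0.5 mm of the middle across, and the downward contact was about 1.4 N. Then I let go.
- **Clamp up:** I slid it up until it pushed the tray against the stop and stalled at about 5 N. By arm position, travel was about 40.1 mm against 40 for a snug fit.

**Last checks**
- **Tray:** the wrist and top views show it touching both the stop and the clamp with no visible gap, and all four stir bars inside.
- **Dish and forceps:** they are at the same pixels as at the start.
- **Gripper:** it is clear of everything and still.

No check failed. The only disagreements were about 1 mm (1–2 pixels) between predicted and seen edges, and a few tenths of a degree in the rocker's yaw between cameras.

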